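Set out the sprinkle jars for biscuit decorating

ROBOT

A 7-joint arm with a two-finger parallel gripper is mounted at the origin on the work surface. World frame = base frame: x ahead of the robot, y to its left, z up, the work surface at z = 0. Lengths are in m, angles in rad, forces in N, time in s.
With the tool pointing down it reaches from about 0.35 to 0.9 m from the base axis. Payload 19.9 kg.
Tool frame: the origin (TCP) lies on the front face of the gripper's body, between the roots of the fingers; the fingertips stand 73 mm ahead of it and the grasp point (between the pads) lies 54 mm ahead of it; z points along the fingers, y is the line along which they close (so a half turn about z gives the same grasp; the last joint's range is limited). The gripper opens to 85 mm and grips with 20 to 120 N. Pads are 22 mm wide; open, the fingers measure 114 mm over their backs; the gripper's body (76 mm by 85 mm) begins 54 mm behind the grasp point. The pads swing forward as they close: fully open they stand 13 mm farther back than shut.
Start: joints at [1.214, 0.417, -0.01, 1.614, 0.005, 1.111, -0.053], TCP at [0.194, -0.594, 0.304] pointing down, gripper open.
Joint ranges: [-2.81, 2.81], [-0.39, 2.02], [-1.27, 1.25], [0.06, 2.57], [-1.19, 4.33], [0.19, 2], [-2.82, 2.82]. Speed limits (rad/s): [1.89, 1.89, 2.39, 2.39, 3.01, 3.01, 3.01].

INTERFACE

Orientations are given as [roll, pitch, yaw] about the fixed x, y, z axes, in that order (R = Rz(yaw) Ry(pitch) Rx(roll)).
In Python, from cell import telemetry, read_camera, manip gives the robot as it stands.
- The arm moves only by the tool arm_command, never from a script. Its arguments are lists of equal length, an entry for each row: "hand": the opening, from 0 (shut) to 1 (fully open); "linear": the shift along the world's x, y, z in m, a list of three; "dr": the turn, a rotation vector about the world's x, y, z in degrees, a list of three. In form: {"hand": [hand, ...], "linear": [[tx, ty, tz], ...], "dr": [[wx, wy, wz], ...]}. A call has 1 to 20 rows; each row shifts and turns the commanded pose from where the row before left it; what a row does not reach is not made up. A row lasts 1/10 s, in which the tool goes at most 50 mm and 8.59 degrees, less where a joint would pass 70% of its speed; a pose out of reach is approached as far as the arm can. A call with a gripper value outside its range is refused whole. The fingers move at their own pace and stop on an object; the grip force is fixed at half the most. Time passes only in rows, so rows that do not move let the fingers close. It gives the time, the measured TCP pose, the force, the opening and the grip force at its end, in the units of the state.
- telemetry.sense(): the state, without advancing time (a new reading comes with each control period).
- read_camera(name): name is "scene" or "top" or "wrist"; returns a dict with "frame" (384x512x3 uint8, red, green, blue), "range_z" (384x512 float32, m along the optical axis (not along the pixel's ray), 0 where there is no reading), "vertical_fov" (degrees; the focal length in pixels is half the picture's height over the tangent of half this angle, whatever the lens; pixels are square), "cx", "cy" (the principal point, pixels), "k1" (the pictures are not rectified: a ray, as slopes to the right and down, at radius r is drawn at 1 + k1 r^2 times it, then the intrinsics apply), "R" (3x3) and "t" (3): a world point X has camera coordinates R X + t; the wrist camera has in their place "mount" (4x4, takes a point from camera to tool coordinates, whose origin is the TCP and whose axes are the flange's). Camera axes: x right, y down, z forward; pixel columns grow to the right and rows downward; lengths in m; the calibration is good to about 2 mm. A picture is of the moment at which its call begins: read the wrist's pose just before it.
- manip.job_done(): hands the job in; it is judged then, once.
The state is a dict: "clock": time; "q": joint angles; "qd": joint speeds; "joint_torque": joint torques, N m; "ee_pos": TCP position; "tcp_rot": TCP orientation; "ft_force": force on the tool from outside, world axes, zero at the start; "ft_torque": the same for the moment, N m; "finger_gap": finger opening in m; "finger_force": force on a finger pad.
Only numpy, scipy, OpenCV 4.12 (cv2) and the standard library are available. Lean on these libraries where they do the work, as an engineer would, in place of code of your own. Each camera call takes 0.05 s, during which the arm holds its last target. There are 200 camera calls.

TASK

Set the decorating table: move the four glass sprinkle jars from the wooden rack to the empty wire rack, one jar to a place, keeping the same order from left to right. Stand each jar upright on the wire rack's floor, set down and not dropped or knocked over, and leave the gingerbread, the biscuit cutter and the spoon where they lie.

Things in the scene. Friction and masses are not known exactly. Their poses are not given: they have to be found in the camera images.
- jar_slim_c (a point): The tall slim round glass jar: 44 mm in diameter, 112 mm high, gilt round screw lid 38 mm in diameter on its top 15 mm. Origin at the jar's centre, half-way up; z along the jar's axis. Loose, closed, about 0.2 kg. It starts standing in one of the four places of the wooden rack, which one varies.
- jar_wide_c (a point): The wide round glass jar: 56 mm in diameter, 80 mm high, gilt round lid 53 mm in diameter on its top 15 mm. Origin at the jar's centre, half-way up; z along the jar's axis. Loose, closed, about 0.2 kg. It starts standing in one of the four places of the wooden rack, which one varies.
- jar_square_c (a point): The square glass jar: 48 x 48 mm (faces square to its x and y axes), 94 mm high, gilt square cap 42 x 42 mm on its top 15 mm. Origin at the jar's centre, half-way up; z along the jar's axis. Loose, closed, about 0.2 kg. It starts standing in one of the four places of the wooden rack, which one varies. Its faces start within 0.25 rad of the rack's directions.
- jar_hex_c (a point): The hexagonal glass jar: 48 mm across flats (one pair of flats faces its x axis, corners at +-y, 55 mm apart), 86 mm high, gilt round lid 38 mm in diameter on its top 15 mm. Origin at the jar's centre, half-way up; z along the jar's axis. Loose, closed, about 0.2 kg. It starts standing in one of the four places of the wooden rack, which one varies. Its x axis starts within 0.25 rad of the rack's.
- wood_rack: Light wooden jar rack, fixed, full at the start, 324 x 84 mm. Origin under its centre on the table; y along the row (to the robot's left), x away from the robot; turned up to 0.12 rad. Places at y = +114, +38, -38, -114 mm, x = 0: cells 72 x 72 mm, floor 6 mm above the table, rails and dividers up to 20 mm, end boards (beyond the end cells) up to 44 mm. In the left or right half of the table.
- wire_rack: Steel wire jar rack, fixed, empty at the start, 312 x 80 mm, in the other half, roughly in line. Origin under its centre on the table, axes as the wooden rack's, turned up to 0.12 rad. Places at y = +114, +38, -38, -114 mm, x = 0: cells 72 x 72 mm, sheet floor 6 mm above the table, side and cross wires up to 24 mm, end loops (beyond the end cells) up to 48 mm.
- ginger_man: A brown gingerbread man lying flat near the wooden rack on the robot's side, 90 x 76 mm, 9 mm thick, loose, to be left alone. Origin under its middle, x towards its head.
- ginger_star: A brown gingerbread star lying flat beyond the wire rack, 75 mm across, 9 mm thick, loose, to be left alone. Origin under its middle.
- cutter: A round steel biscuit cutter (plain ring 68 mm in diameter, 20 mm high) lying beyond the wooden rack, loose, to be left alone. Origin under its middle.
- spoon: A steel teaspoon lying in the gap between the two racks, pointing away from the robot, 150 mm long, loose, to be left alone. Origin on its underside, x along it towards the bowl.
Things that resemble listed ones, but are neither listed nor needed, are in the scene too. What is shaped like the part that bears jar_slim_c but pink is not meant. What is shaped like the part that bears jar_wide_c but orange is not meant.

How it is judged:
By the outcome, as a careful person would: the job done as asked, in the order asked, and still so for the second after the job is handed in, with the robot touching nothing.
It also fails if it takes over 106 s, if anything falls off the work surface, if the arm or the gripper's body presses on something with over 40 N, if the wrist force passes 120 N, or if a joint passes its speed limit or range.

## Working session

There is one attempt and no reset: what is moved stays moved. The work goes in short steps, Python scripts to look and compute and a tool call to move; the robot and the scene stay as the last step left them, time stands still between calls to the robot, and variables do not carry over. Pictures are saved under pics/ and viewed, at most 14 in all, crops included, and the job is handed in when it is done.

Besides the shell and the picture viewer there is one more tool, called after "Call:" as name(argument=value, ...) on one line, values as JSON. arm_command: Moves the arm, as the interface text tells. Its arguments: {"type":"object","properties":{"hand":{"type":"array","items":{"type":"number"}},"linear":{"type":"array","items":{"type":"array","items":{"type":"number"}}},"dr":{"type":"array","items":{"type":"array","items":{"type":"number"}}}},"required":["hand","linear","dr"]}

```bash
mkdir -p pics
cat > h.py <<'E'
import numpy as np, cv2
from cell import telemetry, read_camera, manip
def cam(n):
    s=telemetry.sense(); c=read_camera(n); c['s']=s
    if 'mount' in c:
        from scipy.spatial.transform import Rotation as Ro
        T=np.eye(4); r=np.array(s['tcp_rot'])
        T[:3,:3]=Ro.from_euler('xyz',r).as_matrix() if r.size==3 else r
        T[:3,3]=s['ee_pos']; M=T@np.array(c['mount']); c['R']=M[:3,:3].T; c['t']=-M[:3,:3].T@M[:3,3]
    f=192/np.tan(np.radians(c['vertical_fov']/2)); c['f']=f
    return c
def ray(c,uv):
    uv=np.atleast_2d(uv).astype(float); d=(uv-[c['cx'],c['cy']])/c['f']; x=d.copy()
    for _ in range(20): x=d/(1+c['k1']*(x**2).sum(1,keepdims=True))
    return np.c_[x,np.ones(len(x))]
def atz(c,uv,z):
    R=np.array(c['R']);o=-R.T@np.array(c['t']);d=ray(c,uv)@R
    return o+d*((np.asarray(z)-o[2])/d[:,2])[:,None]
def cloud(c):
    v,u=np.mgrid[:384,:512]; uv=np.c_[u.ravel(),v.ravel()]
    P=ray(c,uv)*c['range_z'].ravel()[:,None]; R=np.array(c['R'])
    return ((P-np.array(c['t']))@R).reshape(384,512,3)
def proj(c,X):
    p=np.atleast_2d(X)@np.array(c['R']).T+np.array(c['t']); x=p[:,:2]/p[:,2:]
    return x*(1+c['k1']*(x**2).sum(1,keepdims=True))*c['f']+[c['cx'],c['cy']]
def save(c,n,crop=None,k=1):
    im=c['frame'][...,::-1]
    if crop: u0,v0,u1,v1=crop; im=im[v0:v1,u0:u1]
    cv2.imwrite('pics/'+n,cv2.resize(im,None,fx=k,fy=k,interpolation=cv2.INTER_CUBIC))
E
python3 - <<'E'
from h import *
import pickle
s=telemetry.sense(); print(s)
for n in ['top','scene']:
    c=cam(n); save(c,n+'0.png',None,1.5); pickle.dump(c,open(n+'.pkl','wb'))
    print(n,c['f'],c['k1'],-np.array(c['R']).T@c['t'])
E
```

```text
{'clock': 0.0, 'q': array([ 1.21349312,  0.41798743, -0.01029665,  1.61417338,  0.00467872,
        1.110712  , -0.05302043]), 'qd': array([ 5.67706374e-04, -6.37286681e-04,  1.23703329e-03, -6.23994348e-04,
       -5.70923520e-05,  3.68177048e-04, -2.08030203e-04]), 'joint_torque': array([-5.95994952e-04, -8.64443421e+01,  6.78407047e-01, -4.34902382e+01,
        1.90735830e-02,  7.48565595e-03,  1.10564349e-05]), 'ee_pos': array([ 0.19402803, -0.59384404,  0.30325218]), 'tcp_rot': array([-3.14033880e+00,  7.65694795e-05,  3.15775797e-01]), 'ft_force': array([-0.46101984, -0.73212997, -0.36381554]), 'ft_torque': array([ 0.02211162,  0.00590611, -0.03039279]), 'finger_force': 0.0, 'finger_gap': 0.08547787207667898}
top 375.64461487466343 -0.016269134579532493 [ 0.49845987 -0.00625673  0.86239804]
scene 464.6415865194613 -0.19592157177926187 [1.23827009 0.66991765 0.69302106]
```

View pics/top0.png

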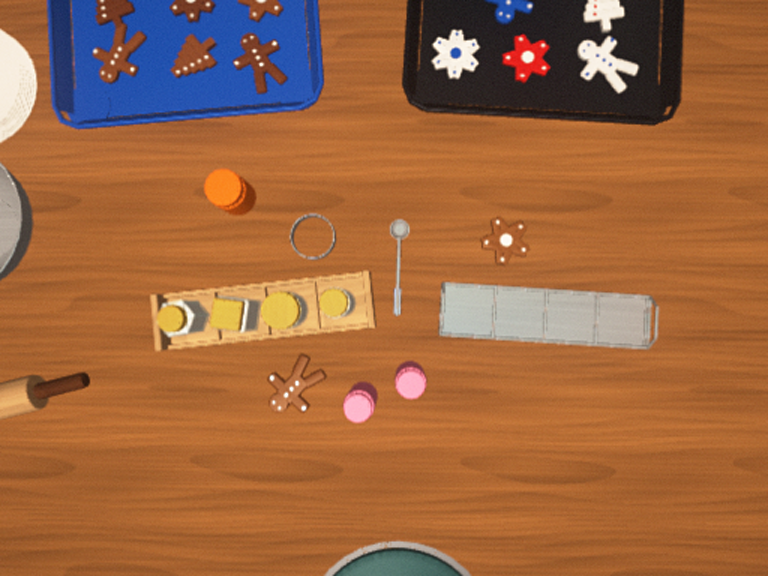

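View pics/scene0.png

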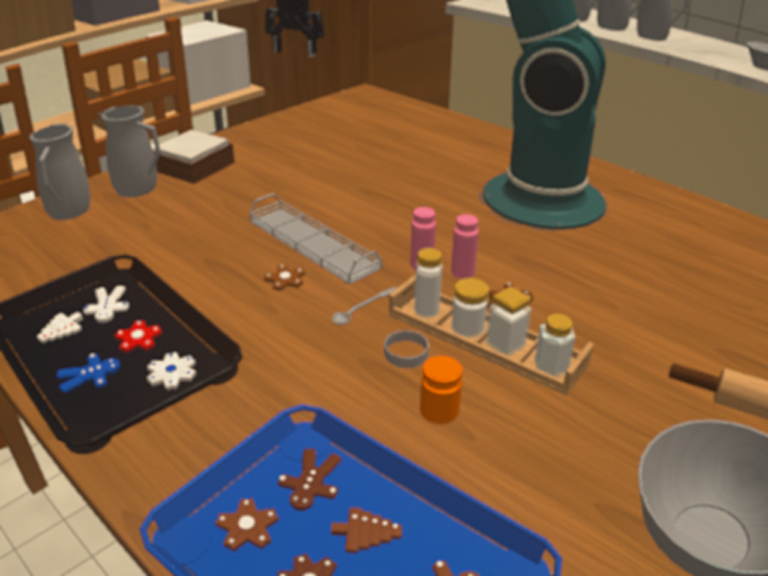

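Top view (1.5×): the gilt lids left to right are hex (174,318), square (228,314), wide (281,309) and slim (335,302). The wire rack spans (440,283)–(657,348). Look-alikes are pink slim jars at (358,405) and (410,381) and an orange wide jar at (225,189). I choose only the four gilt-lidded jars in the wooden rack. The close crop below checks this.

Run:
```python
from h import *
import pickle
c=pickle.load(open('top.pkl','rb')); save(c,'wood.png',(95,175,255,240),5); save(c,'wire.png',(285,180,445,240),5)
P=cloud(c)
for n,(u,v) in dict(hex=(116,212),sq=(152,210),wide=(187,206),slim=(223,201),pink1=(239,270),pink2=(273,254),wirefl=(330,210),wirefl2=(415,213),table=(280,320)).items():
    q=P[v-2:v+3,u-2:u+3].reshape(-1,3); print(n,np.median(q,0).round(4))
```

```text
hex [0.4829 0.3075 0.0931]
sq [0.4874 0.2299 0.1005]
wide [0.4958 0.1613 0.0871]
slim [0.506  0.083  0.1185]
pink1 [0.3693 0.051  0.1125]
pink2 [ 0.4012 -0.0164  0.1128]
wirefl [ 0.4873 -0.147   0.0067]
wirefl2 [ 0.481  -0.3398  0.0059]
table [ 2.375e-01 -3.410e-02 -1.000e-04]
```

View pics/wood.png

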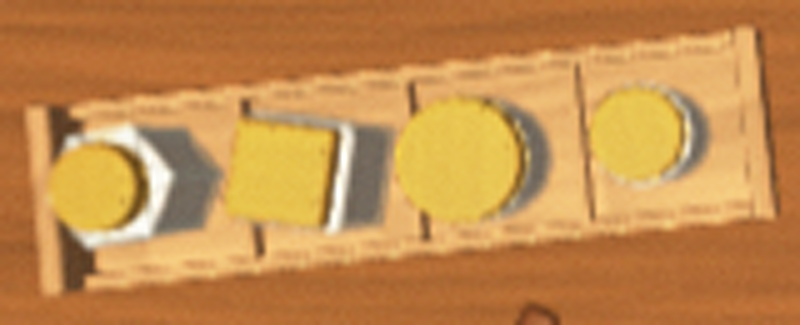

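View pics/wire.png

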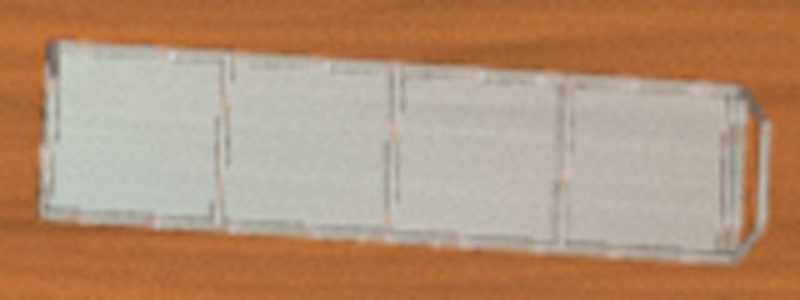

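Run:
```python
from h import *
import pickle
c=pickle.load(open('top.pkl','rb')); d=pickle.load(open('scene.pkl','rb'))
W=lambda x,o:(np.array(x,float)+.5)/5-.5+np.array(o)
print('wire cross', X:=atz(c,W([[225,55],[222,225],[397,65],[390,235],[567,78],[560,248]],(285,180)),[.024]*6).round(4))
m=(X[::2]+X[1::2])/2; print(m); v=m[0]-m[2]; wa=np.arctan2(-v[0],v[1]); print('wire centre',m.mean(0),'yaw',wa,'pitch',np.linalg.norm(v)/2)
print('cross yaw',[np.arctan2(*(X[i]-X[i+1])[[1,0]]) for i in (0,2,4)])
o=(95,175)
X=atz(c,W([[247,100],[262,255],[412,82],[426,240],[578,65],[592,220]],o),[.02]*6); m=(X[::2]+X[1::2])/2;v=m[0]-m[2]; print('wood',m.round(4),np.arctan2(-v[0],v[1]),np.linalg.norm(v)/2)
L=atz(c,W([[97,187],[283,173],[460,160],[637,134]],o),[.092,.1,.086,.118]); print('lids',L.round(4))
S=atz(c,W([[243,118],[338,130],[328,228],[228,217]],o),[.1]*4);
for i in range(4): e=S[(i+1)%4]-S[i]; print('sq edge',np.linalg.norm(e[:2]),np.degrees(np.arctan2(e[1],e[0])))
# scene: overlay predictions
from itertools import chain
im=d['frame'][...,::-1].copy(); im=cv2.resize(im,None,fx=3,fy=3)
pts=[*L]
for s in (114,38,-38,-114): 
    pass
for i,p in enumerate(proj(d,L)): cv2.circle(im,tuple(((p+.5)*3-.5).astype(int)),3,(0,0,255),-1); print(p.round(1))
cv2.imwrite('pics/ov.png',im[420:820,740:1240])
# scene depth lids
P=cloud(d)
for p in proj(d,L): u,v=p.round().astype(int); print(np.median(P[v-1:v+2,u-1:u+2].reshape(-1,3),0).round(4))
```

```text
wire cross [[ 0.5307 -0.1434  0.024 ]
 [ 0.4552 -0.1418  0.024 ]
 [ 0.5264 -0.2198  0.024 ]
 [ 0.451  -0.2162  0.024 ]
 [ 0.5208 -0.2952  0.024 ]
 [ 0.4454 -0.2913  0.024 ]]
[[ 0.49295 -0.1426   0.024  ]
 [ 0.4887  -0.218    0.024  ]
 [ 0.4831  -0.29325  0.024  ]]
wire centre [ 0.48825 -0.21795  0.024  ] yaw -0.06529040627593034 pitch 0.07548583476388136
cross yaw [np.float64(-0.021188881362421728), np.float64(-0.04770912722086561), np.float64(-0.05167808448243018)]
wood [[0.486  0.27   0.02  ]
 [0.4937 0.1954 0.02  ]
 [0.5023 0.1205 0.02  ]] 0.10804329198864433 0.07518376043282372
lids [[0.4829 0.312  0.092 ]
 [0.489  0.232  0.1   ]
 [0.4945 0.1625 0.086 ]
 [0.5052 0.0851 0.118 ]]
sq edge 0.03948147434445137 -96.97580804439568
sq edge 0.04008934733462254 174.85970982228227
sq edge 0.041399907473585795 84.03007447686078
sq edge 0.04080038825053505 -7.857708452059043
[371.3 213.2]
[340.  196.8]
[313.5 190.8]
[285.7 168.6]
[0.4859 0.3127 0.0932]
[0.493  0.2334 0.1016]
[0.5004 0.1653 0.089 ]
[0.509  0.0889 0.1209]
```

View pics/ov.png

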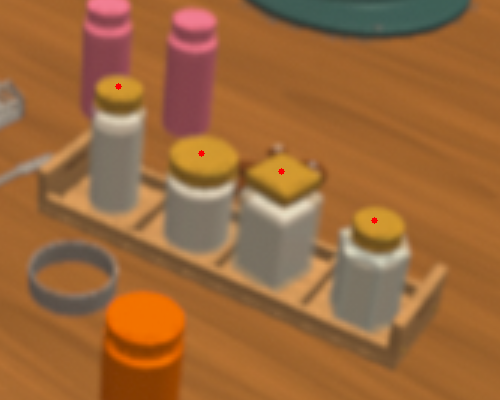

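The scene crop confirms the four gilt-lidded jars stand upright in the wooden rack: hex, square, wide, slim by rising closeness to the spoon. The projected lid centres fall on the lids. I move above the slim jar.

Call:
arm_command(hand=[1, 1, 1, 1, 1, 1, 1, 1, 1, 1, 1, 1, 1, 1, 1, 1, 1, 1, 1, 1], linear=[[0.0173, 0.0378, -0.003], [0.0173, 0.0378, -0.003], [0.0173, 0.0378, -0.003], [0.0173, 0.0378, -0.003], [0.0173, 0.0378, -0.003], [0.0173, 0.0378, -0.003], [0.0173, 0.0378, -0.003], [0.0173, 0.0378, -0.003], [0.0173, 0.0378, -0.003], [0.0173, 0.0378, -0.003], [0.0173, 0.0378, -0.003], [0.0173, 0.0378, -0.003], [0.0173, 0.0378, -0.003], [0.0173, 0.0378, -0.003], [0.0173, 0.0378, -0.003], [0.0173, 0.0378, -0.003], [0.0173, 0.0378, -0.003], [0.0173, 0.0378, -0.003], [0, 0, 0], [0, 0, 0]], dr=[[0, 0, 4.34], [0, 0, 4.34], [0, 0, 4.34], [0, 0, 4.34], [0, 0, 4.34], [0, 0, 4.34], [0, 0, 4.34], [0, 0, 4.34], [0, 0, 4.34], [0, 0, 4.34], [0, 0, 4.34], [0, 0, 4.34], [0, 0, 4.34], [0, 0, 4.34], [0, 0, 4.34], [0, 0, 4.34], [0, 0, 4.34], [0, 0, 4.34], [0, 0, 0], [0, 0, 0]])

```text
clock: 2.1
ee_pos: [0.5053, 0.087, 0.2494]
tcp_rot: [-3.14, -0.001, 1.681]
ft_force: [-0.6, -1.1, -0.2]
finger_gap: 0.0855
finger_force: 0.0
```

Run:
```python
from h import *
import pickle
c=cam('wrist'); pickle.dump(c,open('w1.pkl','wb')); save(c,'w1.png',None,1.5)
s=c['s']; print(s['clock'],s['ee_pos'],s['tcp_rot'],s['q'])
L=[[0.4829,0.312,.092],[.489,.232,.1],[.4945,.1625,.086],[.5052,.0851,.118]]
print((proj(c,L)*1.5).round(1))
```

```text
2.1 [0.5053382  0.08702904 0.24935274] [-3.14041115e+00 -5.14456760e-04  1.68064115e+00] [ 0.32025572  0.34846729 -0.65722687  1.92650106  0.25803946  0.95210929
 -0.34951116]
[[ 395.5 -213.6]
 [ 389.   -15.4]
 [ 384.4  147.7]
 [ 388.6  312.5]]
```

View pics/w1.png

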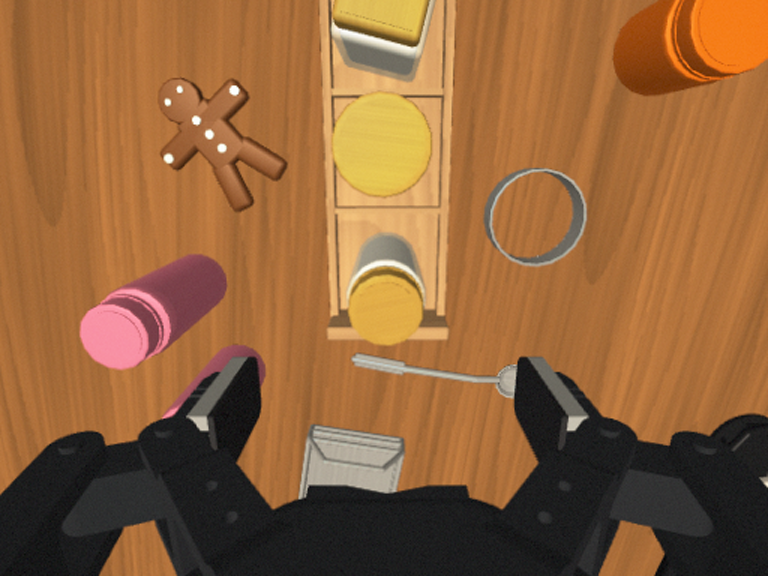

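The wrist view shows the slim lid at (386,309), the wide lid at (381,145), the gripper fingers at (240,390) and (535,390), and a pink decoy at (115,335).

Run:
```python
from h import *
import pickle
c=pickle.load(open('w1.pkl','rb'))
print(atz(c,(np.array([[386,309],[381.5,145]])+.5)/1.5-.5,[.118,.086]).round(4))
# fingers vs pink: pink second
print(atz(c,(np.array([[115,335]])+.5)/1.5-.5,[.112]).round(4))
P=cloud(c)
for u,v in [(257,206),(254,97)]: print(np.median(P[v-2:v+3,u-2:u+3].reshape(-1,3),0).round(4))
```

```text
[[0.5036 0.0869 0.118 ]
 [0.4927 0.1638 0.086 ]]
[[0.3648 0.0547 0.112 ]]
[0.5035 0.0868 0.1186]
[0.4927 0.1634 0.0864]
```

Call:
arm_command(hand=[1, 1, 1, 1, 1, 1, 1, 1, 1, 0, 0, 0, 0, 0, 0, 0, 0, 0], linear=[[-0.001, -0.0005, -0.018], [0, 0, -0.018], [0, 0, -0.018], [0, 0, -0.018], [0, 0, -0.018], [0, 0, -0.018], [0, 0, -0.006], [0, 0, -0.005], [0, 0, 0], [0, 0, 0], [0, 0, 0], [0, 0, 0], [0, 0, 0], [0, 0, 0], [0, 0, 0], [0, 0, 0], [0, 0, 0], [0, 0, 0]], dr=[[0, 0, 0], [0, 0, 0], [0, 0, 0], [0, 0, 0], [0, 0, 0], [0, 0, 0], [0, 0, 0], [0, 0, 0], [0, 0, 0], [0, 0, 0], [0, 0, 0], [0, 0, 0], [0, 0, 0], [0, 0, 0], [0, 0, 0], [0, 0, 0], [0, 0, 0], [0, 0, 0]])

```text
clock: 3.95
ee_pos: [0.5047, 0.0858, 0.1315]
tcp_rot: [3.141, 0.0, 1.679]
ft_force: [-1.7, -0.4, 10.4]
finger_gap: 0.0429
finger_force: 59.4
```

Call:
arm_command(hand=[0, 0, 0, 0, 0, 0, 0, 0, 0, 0, 0, 0, 0, 0, 0, 0, 0, 0, 0, 0], linear=[[0, 0, 0.01], [0, 0, 0.02], [0, 0, 0.03], [0, 0, 0.02], [-0.001, -0.015, 0], [-0.002, -0.031, 0], [-0.002, -0.031, 0], [-0.002, -0.031, 0], [-0.002, -0.031, 0], [-0.002, -0.031, 0], [-0.002, -0.031, 0], [-0.002, -0.031, 0], [-0.002, -0.031, 0], [-0.002, -0.031, 0], [-0.002, -0.031, 0], [-0.002, -0.031, 0], [-0.001, -0.031, 0], [0, -0.031, 0], [0, 0, 0], [0, 0, 0]], dr=[[0, 0, 0], [0, 0, 0], [0, 0, 0], [0, 0, 0], [0, 0, -0.9], [0, 0, -0.9], [0, 0, -0.9], [0, 0, -0.9], [0, 0, -0.9], [0, 0, -0.9], [0, 0, -0.9], [0, 0, -0.9], [0, 0, -0.9], [0, 0, -0.9], [0, 0, -0.9], [0, 0, 0], [0, 0, 0], [0, 0, 0], [0, 0, 0], [0, 0, 0]])

```text
clock: 5.95
ee_pos: [0.4795, -0.3328, 0.2101]
tcp_rot: [-3.14, -0.001, 1.505]
ft_force: [-0.7, 1.1, -1.8]
finger_gap: 0.0425
finger_force: 61.3
```

Run:
```python
from h import *
import pickle
c=cam('wrist'); pickle.dump(c,open('w2.pkl','wb')); save(c,'w2.png',None,1.5)
s=c['s']; print(s['clock'],s['ee_pos'],s['tcp_rot'],s['q'],s['finger_gap'],s['ft_force'])
```

```text
5.95 [ 0.47952837 -0.33280925  0.21007772] [-3.14040705e+00 -6.85789766e-04  1.50461334e+00] [ 0.90816773  0.48956496 -0.4572414   1.7891447   0.26285861  0.92475227
  0.27143575] 0.04251305808924949 [-0.69580402  1.08878494 -1.82757482]
```

View pics/w2.png

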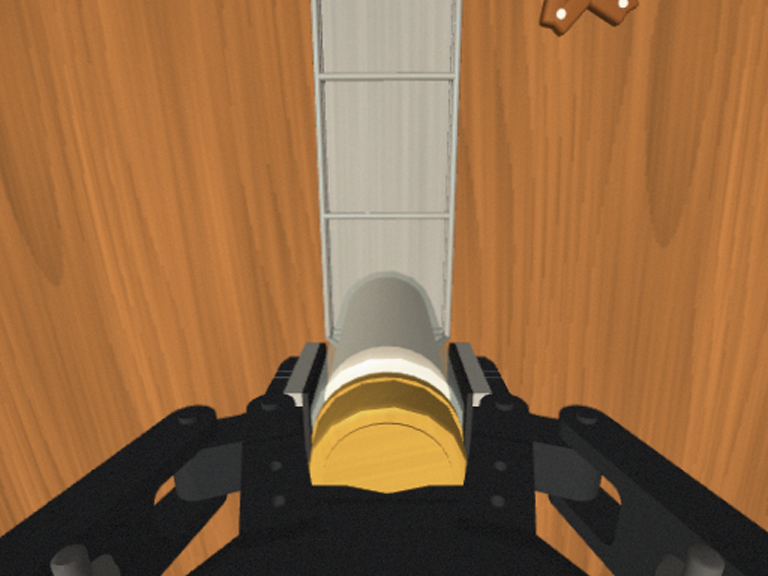

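Wrist view: the held slim jar at (388,430); cross wires with ends (320,76)–(457,76) and (326,215)–(452,215).

Run:
```python
from h import *
import pickle
c=pickle.load(open('w2.pkl','rb'))
X=atz(c,(np.array([[320,77],[457,76],[326,215],[452,215],[388,76.5],[388.5,215]])+.5)/1.5-.5,[.024]*6); print(X.round(4))
a,b=X[4],X[5]; u=(b-a)/.076; u/=np.linalg.norm(u); print('dist',np.linalg.norm(b-a),'next cell',(b+u*.038).round(4),'yaw',np.arctan2(u[0]*1,-u[1]))
P=cloud(c); print(np.median(P[90:120,240:275].reshape(-1,3),0))
```

```text
[[ 0.4495 -0.2168  0.024 ]
 [ 0.5237 -0.2212  0.024 ]
 [ 0.4452 -0.2915  0.024 ]
 [ 0.5189 -0.2964  0.024 ]
 [ 0.4863 -0.2191  0.024 ]
 [ 0.4818 -0.294   0.024 ]]
dist 0.07499637025431748 next cell [ 0.4794 -0.3319  0.024 ] yaw -0.061149582037447005
[ 0.48233951 -0.26116827  0.00565257]
```

Call:
arm_command(hand=[0, 0, 0, 0, 0, 0, 0, 0, 0], linear=[[0, 0, -0.015], [0, 0, -0.02], [0, 0, -0.02], [0, 0, -0.012], [0, 0, -0.005], [0, 0, -0.003], [0, 0, -0.002], [0, 0, 0], [0, 0, 0]], dr=[[0, 0, 0], [0, 0, 0], [0, 0, 0], [0, 0, 0], [0, 0, 0], [0, 0, 0], [0, 0, 0], [0, 0, 0], [0, 0, 0]])

```text
clock: 6.9
ee_pos: [0.4807, -0.3323, 0.1344]
tcp_rot: [3.141, 0.0, 1.506]
ft_force: [-0.3, -0.7, -1.9]
finger_gap: 0.0428
finger_force: 61.3
```

Call:
arm_command(hand=[0, 0, 0, 0], linear=[[0, 0, -0.001], [0, 0, -0.001], [0, 0, 0], [0, 0, 0]], dr=[[0, 0, 0], [0, 0, 0], [0, 0, 0], [0, 0, 0]])

```text
clock: 7.3
ee_pos: [0.4805, -0.3322, 0.1319]
tcp_rot: [-3.142, 0.0, 1.507]
ft_force: [0.5, -0.3, -2.1]
finger_gap: 0.043
finger_force: 61.3
```

Call:
arm_command(hand=[0, 0, 0, 0], linear=[[0, 0, -0.001], [0, 0, 0], [0, 0, -0.001], [0, 0, 0]], dr=[[0, 0, 0], [0, 0, 0], [0, 0, 0], [0, 0, 0]])

```text
clock: 7.7
ee_pos: [0.4807, -0.3323, 0.1315]
tcp_rot: [3.141, 0.001, 1.506]
ft_force: [-9.6, 5.6, 29.8]
finger_gap: 0.0429
finger_force: 64.2
```

Call:
arm_command(hand=[0, 0, 1, 1, 1, 1, 1, 1, 1, 1, 1, 1, 1, 1, 1, 1, 1, 1, 1, 1], linear=[[0, 0, 0.001], [0, 0, 0], [0, 0, 0], [0, 0, 0], [0, 0, 0], [0, 0, 0], [0, 0, 0.01], [0, 0, 0.03], [0, 0, 0.04], [0, 0, 0.04], [0.001, 0.02, 0], [0.001, 0.035, 0], [0.001, 0.04, 0], [0.001, 0.045, 0], [0.001, 0.045, 0], [0.001, 0.045, 0], [0.001, 0.045, 0], [0.001, 0.045, 0], [0.001, 0.04, 0], [0.001, 0.03, 0]], dr=[[0, 0, 0], [0, 0, 0], [0, 0, 0], [0, 0, 0], [0, 0, 0], [0, 0, 0], [0, 0, 0], [0, 0, 0], [0, 0, 0], [0, 0, 0], [0, 0, 1], [0, 0, 1], [0, 0, 1], [0, 0, 1], [0, 0, 1], [0, 0, 1], [0, 0, 1], [0, 0, 1], [0, 0, 1], [0, 0, 1]])

```text
clock: 9.7
ee_pos: [0.4901, 0.0606, 0.2515]
tcp_rot: [3.141, 0.0, 1.684]
ft_force: [0.6, -0.2, -0.7]
finger_gap: 0.0858
finger_force: 0.0
```

Call:
arm_command(hand=[1, 1, 1, 1, 1, 1], linear=[[0.001, 0.04, 0], [0.001, 0.035, 0], [0.001, 0.02, 0], [0, 0.01, 0], [0, 0, 0], [0, 0, 0]], dr=[[0, 0, 0], [0, 0, 0], [0, 0, 0], [0, 0, 0], [0, 0, 0], [0, 0, 0]])

```text
clock: 10.3
ee_pos: [0.4935, 0.1618, 0.2509]
tcp_rot: [-3.141, 0.001, 1.68]
ft_force: [-0.5, -0.8, -0.0]
finger_gap: 0.0851
finger_force: 0.0
```

Run:
```python
from h import *
import pickle
c=cam('wrist'); pickle.dump(c,open('w3.pkl','wb')); t=cam('top')
im=np.hstack([cv2.resize(t['frame'][150:250,285:455],(510,300)),cv2.resize(c['frame'],(400,300))[:, :288]])
save(c,'w3.png',None,1.5); cv2.imwrite('pics/t3.png',im[...,::-1])
P=cloud(t); R=P[170:245,290:450].reshape(-1,3); R=R[(R[:,2]>.09)&(R[:,2]<.14)]; print(len(R),np.median(R,0))
print(c['s']['clock'],c['s']['ee_pos'],c['s']['tcp_rot'],c['s']['finger_gap'])
```

```text
438 [ 0.48333336 -0.32472832  0.11715346]
10.3 [0.49354667 0.16176011 0.25085927] [-3.14127862e+00  6.25083898e-04  1.68016915e+00] 0.08512499189115878
```

View pics/w3.png

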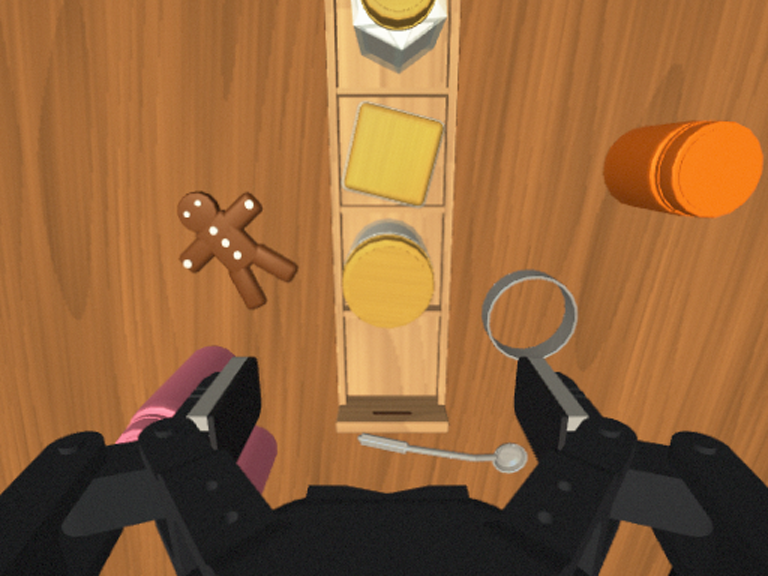

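The slim jar's lid reads z≈0.117, so it stands. Wrist view: wide lid (389,282), square-lid corners (362,103), (442,122), (424,205), (345,186), hex (398,10).

Run:
```python
from h import *
import pickle
c=pickle.load(open('w3.pkl','rb'))
X=atz(c,(np.array([[389,282],[362,103],[442,122],[424,205],[345,186]])+.5)/1.5-.5,[.086,.1,.1,.1,.1]); print(X.round(4))
S=X[1:]; print('sq',S.mean(0))
for i in range(4): e=S[(i+1)%4]-S[i]; print(np.linalg.norm(e),np.degrees(np.arctan2(e[1],e[0]))%90)
```

```text
[[0.4931 0.1658 0.086 ]
 [0.4701 0.256  0.1   ]
 [0.509  0.2517 0.1   ]
 [0.5056 0.2117 0.1   ]
 [0.4654 0.2166 0.1   ]]
sq [0.48751812 0.23401103 0.1       ]
0.03911211488086969 83.73803516844835
0.0402188557639241 85.17720602562741
0.04052063321844187 82.95014752441034
0.039650940914303906 83.16787707231946
```

Call:
arm_command(hand=[1, 1, 1, 1, 1, 1, 1, 1, 1, 1, 0, 0, 0, 0, 0, 0, 0, 0], linear=[[0, 0.003, -0.015], [0, 0, -0.025], [0, 0, -0.025], [0, 0, -0.025], [0, 0, -0.022], [0, 0, -0.015], [0, 0, -0.007], [0, 0, -0.004], [0, 0, 0], [0, 0, 0], [0, 0, 0], [0, 0, 0], [0, 0, 0], [0, 0, 0], [0, 0, 0], [0, 0, 0], [0, 0, 0], [0, 0, 0]], dr=[[0, 0, 0], [0, 0, 0], [0, 0, 0], [0, 0, 0], [0, 0, 0], [0, 0, 0], [0, 0, 0], [0, 0, 0], [0, 0, 0], [0, 0, 0], [0, 0, 0], [0, 0, 0], [0, 0, 0], [0, 0, 0], [0, 0, 0], [0, 0, 0], [0, 0, 0], [0, 0, 0]])

```text
clock: 12.2
ee_pos: [0.4937, 0.1658, 0.1136]
tcp_rot: [3.141, 0.0, 1.681]
ft_force: [-4.4, -2.1, 14.9]
finger_gap: 0.0545
finger_force: 60.7
```

Call:
arm_command(hand=[0, 0, 0, 0, 0, 0, 0, 0, 0, 0, 0, 0, 0, 0, 0, 0, 0, 0, 0, 0], linear=[[0, 0, 0.01], [0, 0, 0.02], [0, 0, 0.025], [0, 0, 0.015], [-0.001, -0.0195, 0], [-0.001, -0.031, 0], [-0.001, -0.031, 0], [-0.001, -0.031, 0], [-0.001, -0.031, 0], [-0.001, -0.031, 0], [-0.001, -0.031, 0], [-0.001, -0.031, 0], [-0.001, -0.031, 0], [-0.001, -0.031, 0], [0, -0.031, 0], [0, -0.031, 0], [0, -0.031, 0], [0, -0.031, 0], [0, 0, 0], [0, 0, 0]], dr=[[0, 0, 0], [0, 0, 0], [0, 0, 0], [0, 0, 0], [0, 0, -0.9], [0, 0, -0.9], [0, 0, -0.9], [0, 0, -0.9], [0, 0, -0.9], [0, 0, -0.9], [0, 0, -0.9], [0, 0, -0.9], [0, 0, -0.9], [0, 0, -0.9], [0, 0, -0.9], [0, 0, 0], [0, 0, 0], [0, 0, 0], [0, 0, 0], [0, 0, 0]])

```text
clock: 14.2
ee_pos: [0.4833, -0.2569, 0.1829]
tcp_rot: [-3.141, -0.0, 1.507]
ft_force: [0.0, 0.1, -1.0]
finger_gap: 0.054
finger_force: 63.5
```

Call:
arm_command(hand=[0, 0, 0, 0, 0, 0, 0, 0, 0], linear=[[0, 0, -0.015], [0, 0, -0.02], [0, 0, -0.018], [0, 0, -0.008], [0, 0, -0.004], [0, 0, -0.002], [0, 0, -0.001], [0, 0, 0], [0, 0, 0]], dr=[[0, 0, 0], [0, 0, 0], [0, 0, 0], [0, 0, 0], [0, 0, 0], [0, 0, 0], [0, 0, 0], [0, 0, 0], [0, 0, 0]])

```text
clock: 15.1
ee_pos: [0.4837, -0.2568, 0.1153]
tcp_rot: [3.141, 0.0, 1.508]
ft_force: [-0.2, 0.6, -1.6]
finger_gap: 0.0545
finger_force: 63.6
```

Call:
arm_command(hand=[0, 0, 0], linear=[[0, 0, -0.001], [0, 0, 0], [0, 0, 0]], dr=[[0, 0, 0], [0, 0, 0], [0, 0, 0]])

```text
clock: 15.4
ee_pos: [0.4835, -0.2567, 0.1139]
tcp_rot: [-3.142, 0.0, 1.508]
ft_force: [0.7, 0.1, -1.7]
finger_gap: 0.0544
finger_force: 63.6
```

Call:
arm_command(hand=[0, 0, 0], linear=[[0, 0, -0.001], [0, 0, 0], [0, 0, 0]], dr=[[0, 0, 0], [0, 0, 0], [0, 0, 0]])

```text
clock: 15.7
ee_pos: [0.4836, -0.2567, 0.1136]
tcp_rot: [-3.142, 0.001, 1.508]
ft_force: [-6.1, 2.7, 17.6]
finger_gap: 0.0541
finger_force: 66.0
```

Call:
arm_command(hand=[0, 0.3, 1, 1, 1, 1, 1, 1, 1, 1, 1, 1, 1, 1, 1, 1, 1, 1, 1, 1], linear=[[0, 0, 0.0005], [0, 0, 0], [0, 0, 0], [0, 0, 0], [0, 0, 0], [0, 0, 0], [0, 0, 0.01], [0, 0, 0.03], [0, 0, 0.04], [0, 0, 0.04], [0.001, 0.02, 0.015], [0.001, 0.035, 0], [0.001, 0.04, 0], [0.001, 0.045, 0], [0, 0.045, 0], [0, 0.045, 0], [0, 0.045, 0], [0, 0.045, 0], [0, 0.045, 0], [0, 0.045, 0]], dr=[[0, 0, 0], [0, 0, 0], [0, 0, 0], [0, 0, 0], [0, 0, 0], [0, 0, 0], [0, 0, 0], [0, 0, 0], [0, 0, 0], [0, 0, 0], [0, 0, -0.26], [0, 0, -0.26], [0, 0, -0.26], [0, 0, -0.26], [0, 0, -0.26], [0, 0, -0.26], [0, 0, -0.26], [0, 0, -0.26], [0, 0, -0.26], [0, 0, -0.26]])

```text
clock: 17.7
ee_pos: [0.4872, 0.1551, 0.2492]
tcp_rot: [3.141, 0.0, 1.463]
ft_force: [1.2, -0.4, 0.8]
finger_gap: 0.0856
finger_force: 0.0
```

Call:
arm_command(hand=[1, 1, 1, 1, 1], linear=[[0, 0.04, 0], [0, 0.03, 0], [0, 0.012, 0], [0, 0, 0], [0, 0, 0]], dr=[[0, 0, 0], [0, 0, 0], [0, 0, 0], [0, 0, 0], [0, 0, 0]])

```text
clock: 18.2
ee_pos: [0.4877, 0.2343, 0.2485]
tcp_rot: [-3.142, 0.001, 1.462]
ft_force: [0.8, -0.6, -0.3]
finger_gap: 0.0858
finger_force: 0.0
```

Run:
```python
from h import *
import pickle
c=cam('wrist'); pickle.dump(c,open('w4.pkl','wb')); t=cam('top')
save(c,'w4.png',None,1.5)
P=cloud(t); R=P[170:245,290:450].reshape(-1,3)
for a,b in ((.1,.14),(.075,.095)): q=R[(R[:,2]>a)&(R[:,2]<b)]; print(len(q),np.median(q,0))
print(c['s']['clock'],c['s']['ee_pos'],c['s']['tcp_rot'],c['s']['finger_gap'])
```

```text
353 [ 0.48321252 -0.3275216   0.11756397]
620 [ 0.48475127 -0.26005842  0.08596363]
18.2 [0.48766007 0.23428002 0.24846948] [-3.14157626e+00  6.68993578e-04  1.46217353e+00] 0.08579543261188652
```

View pics/w4.png

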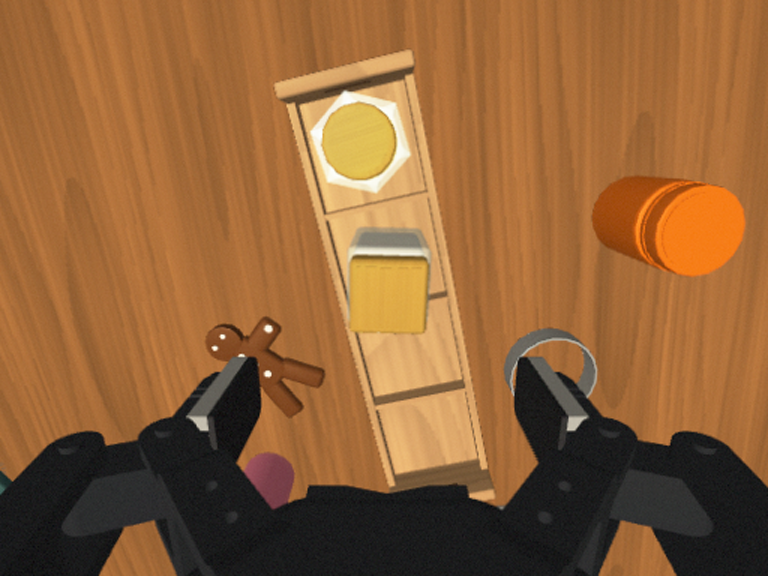

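Slim and wide jars stand in their wire places (lid z 0.1176 and 0.0860). In the wrist view the square lid (389,295) is square to the gripper, and the hex lid is at (358,141) with corners (347,92), (397,105), (409,153), (375,191), (325,179), (311,130).

Run:
```python
from h import *
import pickle
c=pickle.load(open('w4.pkl','rb'))
X=atz(c,(np.array([[389,295],[358,141],[347,92],[397,105],[409,153],[375,191],[325,179],[311,130]])+.5)/1.5-.5,[.1,.092]+[.077]*6); print(X.round(4)); H=X[2:]
print(H.mean(0)); 
for i in range(3): e=H[i]-H[i+3]; print(np.linalg.norm(e),np.degrees(np.arctan2(e[1],e[0])))
```

```text
[[0.4879 0.2357 0.1   ]
 [0.4809 0.3144 0.092 ]
 [0.4774 0.3398 0.077 ]
 [0.5024 0.3307 0.077 ]
 [0.5063 0.3061 0.077 ]
 [0.486  0.2883 0.077 ]
 [0.4598 0.2976 0.077 ]
 [0.4561 0.3233 0.077 ]]
[0.48132528 0.31428368 0.077     ]
0.05219295316070833 99.44687578728373
0.05390162224717622 37.90111065330668
0.05301136669213442 -18.986964814281134
```

Call:
arm_command(hand=[1, 1, 1, 1, 1, 1, 1, 1, 1, 1, 0, 0, 0, 0, 0, 0, 0, 0], linear=[[0, 0, -0.015], [0, 0, -0.025], [0, 0, -0.025], [0, 0, -0.025], [0, 0, -0.02], [0, 0, -0.01], [0, 0, -0.006], [0, 0, -0.0035], [0, 0, 0], [0, 0, 0], [0, 0, 0], [0, 0, 0], [0, 0, 0], [0, 0, 0], [0, 0, 0], [0, 0, 0], [0, 0, 0], [0, 0, 0]], dr=[[0, 0, 0], [0, 0, 0], [0, 0, 0], [0, 0, 0], [0, 0, 0], [0, 0, 0], [0, 0, 0], [0, 0, 0], [0, 0, 0], [0, 0, 0], [0, 0, 0], [0, 0, 0], [0, 0, 0], [0, 0, 0], [0, 0, 0], [0, 0, 0], [0, 0, 0], [0, 0, 0]])

```text
clock: 20.1
ee_pos: [0.4877, 0.2354, 0.1194]
tcp_rot: [3.141, -0.0, 1.463]
ft_force: [-1.5, -1.5, 8.1]
finger_gap: 0.0473
finger_force: 60.3
```

Call:
arm_command(hand=[0, 0, 0, 0, 0, 0, 0, 0, 0, 0, 0, 0, 0, 0, 0, 0, 0, 0, 0, 0], linear=[[0, 0, 0.01], [0, 0, 0.02], [0, 0, 0.025], [0, 0, 0.015], [0.001, -0.0135, 0], [0, -0.031, 0], [0, -0.031, 0], [0, -0.031, 0], [0, -0.031, 0], [0, -0.031, 0], [0, -0.031, 0], [0, -0.031, 0], [0, -0.031, 0], [0, -0.031, 0], [0, -0.031, 0], [0, -0.031, 0], [0, -0.031, 0], [0, -0.031, 0], [0, 0, 0], [0, 0, 0]], dr=[[0, 0, 0], [0, 0, 0], [0, 0, 0], [0, 0, 0], [0, 0, 0.26], [0, 0, 0.26], [0, 0, 0.26], [0, 0, 0.26], [0, 0, 0.26], [0, 0, 0.26], [0, 0, 0.26], [0, 0, 0.26], [0, 0, 0.26], [0, 0, 0.26], [0, 0, 0], [0, 0, 0], [0, 0, 0], [0, 0, 0], [0, 0, 0], [0, 0, 0]])

```text
clock: 22.1
ee_pos: [0.4876, -0.182, 0.1881]
tcp_rot: [-3.14, -0.0, 1.506]
ft_force: [-0.4, 0.3, -3.5]
finger_gap: 0.0475
finger_force: 62.4
```

Call:
arm_command(hand=[0, 0, 0, 0, 0, 0, 0, 0, 0], linear=[[0, 0, -0.015], [0, 0, -0.02], [0, 0, -0.018], [0, 0, -0.008], [0, 0, -0.004], [0, 0, -0.002], [0, 0, -0.002], [0, 0, 0], [0, 0, 0]], dr=[[0, 0, 0], [0, 0, 0], [0, 0, 0], [0, 0, 0], [0, 0, 0], [0, 0, 0], [0, 0, 0], [0, 0, 0], [0, 0, 0]])

```text
clock: 23.0
ee_pos: [0.4887, -0.1813, 0.1202]
tcp_rot: [3.141, 0.0, 1.508]
ft_force: [-0.0, -0.2, -2.7]
finger_gap: 0.0474
finger_force: 62.3
```

Call:
arm_command(hand=[0, 0, 0], linear=[[0, 0, -0.001], [0, 0, 0], [0, 0, 0]], dr=[[0, 0, 0], [0, 0, 0], [0, 0, 0]])

```text
clock: 23.3
ee_pos: [0.4887, -0.1813, 0.1194]
tcp_rot: [3.141, 0.001, 1.508]
ft_force: [-1.7, 0.4, 6.0]
finger_gap: 0.0474
finger_force: 63.0
```

Call:
arm_command(hand=[0.3, 0.6, 1, 1, 1, 1, 1, 1, 1, 1, 1, 1, 1, 1, 1, 1, 1, 1, 1, 1], linear=[[0, 0, 0], [0, 0, 0], [0, 0, 0], [0, 0, 0], [0, 0, 0], [0, 0, 0], [0, 0, 0.01], [0, 0, 0.03], [0, 0, 0.04], [0, 0, 0.04], [-0.001, 0.02, 0.01], [-0.001, 0.035, 0], [-0.001, 0.04, 0], [-0.001, 0.045, 0], [-0.001, 0.045, 0], [-0.001, 0.045, 0], [-0.001, 0.045, 0], [-0.001, 0.045, 0], [0, 0.045, 0], [0, 0.045, 0]], dr=[[0, 0, 0], [0, 0, 0], [0, 0, 0], [0, 0, 0], [0, 0, 0], [0, 0, 0], [0, 0, 0], [0, 0, 0], [0, 0, 0], [0, 0, 0], [0, 0, 1.3], [0, 0, 1.3], [0, 0, 1.3], [0, 0, 1.3], [0, 0, 1.3], [0, 0, 1.3], [0, 0, 1.3], [0, 0, 1.3], [0, 0, 1.3], [0, 0, 1.3]])

```text
clock: 25.3
ee_pos: [0.4797, 0.2309, 0.2491]
tcp_rot: [3.142, 0.0, 1.737]
ft_force: [1.1, 0.3, 0.1]
finger_gap: 0.0852
finger_force: 0.0
```

Call:
arm_command(hand=[1, 1, 1, 1, 1], linear=[[0, 0.04, 0], [0, 0.03, 0], [0, 0.0155, 0], [0, 0, 0], [0, 0, 0]], dr=[[0, 0, 0], [0, 0, 0], [0, 0, 0], [0, 0, 0], [0, 0, 0]])

```text
clock: 25.8
ee_pos: [0.48, 0.3143, 0.2488]
tcp_rot: [-3.141, 0.0, 1.736]
ft_force: [0.5, 0.3, -0.3]
finger_gap: 0.0855
finger_force: 0.0
```

Run:
```python
from h import *
import pickle
c=cam('wrist'); pickle.dump(c,open('w5.pkl','wb')); t=cam('top')
im=np.vstack([c['frame'][100:300,120:400],cv2.resize(t['frame'][150:250,290:430],(280,200))]); cv2.imwrite('pics/w5.png',cv2.resize(im,None,fx=1.4,fy=1.4)[...,::-1])
print(c['s']['clock'],c['s']['ee_pos'],c['s']['tcp_rot'],c['s']['finger_gap'])
```

```text
25.8 [0.48004243 0.31425127 0.24877822] [-3.14105571e+00  3.64142510e-04  1.73602932e+00] 0.08549283155102139
```

View pics/w5.png

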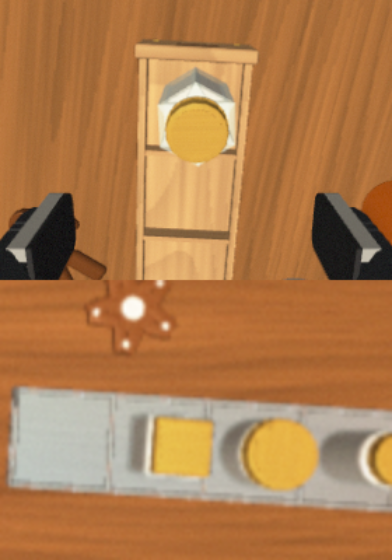

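Crop: the hex jar sits at (197,120) with its side flats parallel to the pads. The square, wide and slim jars stand in the wire rack, and its left place (60,445) is empty.

Call:
arm_command(hand=[1, 1, 1, 1, 1, 1, 1, 1, 1, 1, 0, 0, 0, 0, 0, 0, 0, 0], linear=[[0.001, 0, -0.015], [0, 0, -0.025], [0, 0, -0.025], [0, 0, -0.025], [0, 0, -0.024], [0, 0, -0.014], [0, 0, -0.006], [0, 0, -0.003], [0, 0, 0], [0, 0, 0], [0, 0, 0], [0, 0, 0], [0, 0, 0], [0, 0, 0], [0, 0, 0], [0, 0, 0], [0, 0, 0], [0, 0, 0]], dr=[[0, 0, 0], [0, 0, 0], [0, 0, 0], [0, 0, 0], [0, 0, 0], [0, 0, 0], [0, 0, 0], [0, 0, 0], [0, 0, 0], [0, 0, 0], [0, 0, 0], [0, 0, 0], [0, 0, 0], [0, 0, 0], [0, 0, 0], [0, 0, 0], [0, 0, 0], [0, 0, 0]])

```text
clock: 27.7
ee_pos: [0.4816, 0.3144, 0.1124]
tcp_rot: [3.141, 0.0, 1.735]
ft_force: [-1.7, -2.5, 9.8]
finger_gap: 0.0473
finger_force: 60.6
```

Call:
arm_command(hand=[0, 0, 0, 0, 0, 0, 0, 0, 0, 0, 0, 0, 0, 0, 0, 0, 0, 0, 0, 0], linear=[[0, 0, 0.01], [0, 0, 0.02], [0, 0, 0.025], [0, 0, 0.015], [0.001, -0.0165, 0], [0.001, -0.031, 0], [0.001, -0.031, 0], [0.001, -0.031, 0], [0.001, -0.031, 0], [0.001, -0.031, 0], [0.001, -0.031, 0], [0.001, -0.031, 0], [0.001, -0.031, 0], [0.001, -0.031, 0], [0.001, -0.031, 0], [0.001, -0.031, 0], [0, -0.031, 0], [0, -0.031, 0], [0, 0, 0], [0, 0, 0]], dr=[[0, 0, 0], [0, 0, 0], [0, 0, 0], [0, 0, 0], [0, 0, -1.3], [0, 0, -1.3], [0, 0, -1.3], [0, 0, -1.3], [0, 0, -1.3], [0, 0, -1.3], [0, 0, -1.3], [0, 0, -1.3], [0, 0, -1.3], [0, 0, -1.3], [0, 0, 0], [0, 0, 0], [0, 0, 0], [0, 0, 0], [0, 0, 0], [0, 0, 0]])

```text
clock: 29.7
ee_pos: [0.4929, -0.106, 0.1815]
tcp_rot: [-3.141, -0.0, 1.506]
ft_force: [0.4, 1.1, -1.9]
finger_gap: 0.0472
finger_force: 62.0
```

Call:
arm_command(hand=[0, 0, 0, 0, 0, 0, 0, 0, 0], linear=[[0, 0, -0.015], [0, 0, -0.02], [0, 0, -0.018], [0, 0, -0.008], [0, 0, -0.004], [0, 0, -0.002], [0, 0, -0.002], [0, 0, 0], [0, 0, 0]], dr=[[0, 0, 0], [0, 0, 0], [0, 0, 0], [0, 0, 0], [0, 0, 0], [0, 0, 0], [0, 0, 0], [0, 0, 0], [0, 0, 0]])

```text
clock: 30.6
ee_pos: [0.4937, -0.1053, 0.1132]
tcp_rot: [3.141, 0.0, 1.508]
ft_force: [0.9, 0.6, -1.6]
finger_gap: 0.0473
finger_force: 61.9
```

Call:
arm_command(hand=[0, 0, 0], linear=[[0, 0, -0.001], [0, 0, 0], [0, 0, 0]], dr=[[0, 0, 0], [0, 0, 0], [0, 0, 0]])

```text
clock: 30.9
ee_pos: [0.4938, -0.1053, 0.1124]
tcp_rot: [3.141, 0.001, 1.508]
ft_force: [-2.6, 0.1, 9.1]
finger_gap: 0.0473
finger_force: 62.8
```

Contact. Release, lift and clear the view.

Call:
arm_command(hand=[0.3, 0.6, 1, 1, 1, 1, 1, 1, 1, 1, 1, 1, 1, 1, 1, 1, 1], linear=[[0, 0, 0], [0, 0, 0], [0, 0, 0], [0, 0, 0], [0, 0, 0], [0, 0, 0], [0, 0, 0.01], [0, 0, 0.03], [0, 0, 0.04], [0, 0, 0.04], [0, 0.02, 0.02], [0, 0.04, 0], [0, 0.04, 0], [0, 0.04, 0], [0, 0.03, 0], [0, 0, 0], [0, 0, 0]], dr=[[0, 0, 0], [0, 0, 0], [0, 0, 0], [0, 0, 0], [0, 0, 0], [0, 0, 0], [0, 0, 0], [0, 0, 0], [0, 0, 0], [0, 0, 0], [0, 0, 0], [0, 0, 0], [0, 0, 0], [0, 0, 0], [0, 0, 0], [0, 0, 0], [0, 0, 0]])

```text
clock: 32.6
ee_pos: [0.4934, 0.0653, 0.2523]
tcp_rot: [3.141, 0.0, 1.51]
ft_force: [0.2, -0.0, -0.6]
finger_gap: 0.0852
finger_force: 0.0
```

Run:
```python
from h import *
t=cam('top'); s=cam('scene')
im=np.vstack([t['frame'][110:290,60:460],s['frame'][90:290,100:500]]); cv2.imwrite('pics/f.png',cv2.resize(im,None,fx=1.5,fy=1.5)[...,::-1])
```

```text
(no output)
```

View pics/f.png

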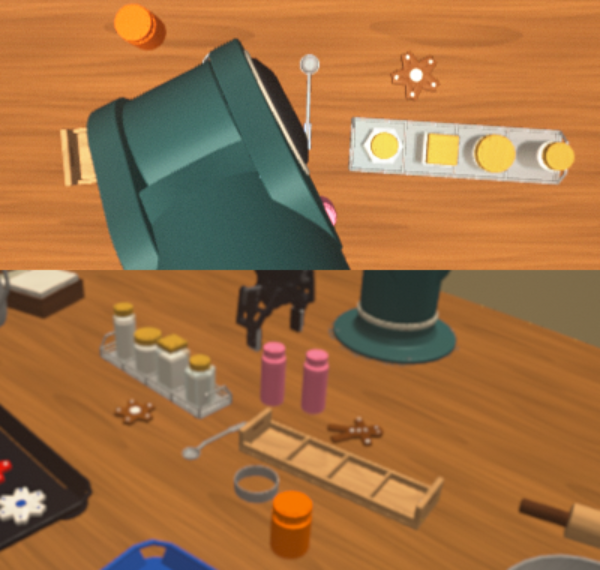

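All four jars stand upright in the wire rack as hex (384,145), square (442,150), wide (494,153) and slim (558,157), left to right. The star, spoon, man and cutter look undisturbed.

```bash
python3 -c "
from cell import manip; print(manip.job_done())"
```

```text
the job is handed in; nothing more can be done
None
```

I moved all four jars upright to the wire rack in their original left-to-right order (hex, square, wide, slim) and handed the job in at about 33 s on the robot's clock; the last pictures show the gingerbread, cutter and spoon undisturbed.

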